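# Hang the keyhole board on the sprung stud of the counter display

## Task

Take the wooden board with the keyhole out of its slotted stand and hang it on the display panel: feel for the spring stud with the large round end of the keyhole, seat the board flat against the panel with the stud's head through the hole, then press the board straight down until the stud is fully home at the top of the narrow slot, and let go, leaving it hanging straight. Be gentle: never drive the stud's head deep into its spring or force the board against the panel or stud, keep the board upright, and leave the other board and the goods on the counter where they are.

Things in the scene. Friction and masses are not known exactly. Their poses are not given: they have to be found in the camera images.
- sign: The keyhole board: wood, 10 mm thick (own x), 110 mm wide (y), 160 mm tall (z), about 0.15 kg. Origin: middle of the lower edge of its BACK face; +x points out of its front, z up. Set in it, flush with the back, is a steel keyhole plate 4 mm thick, 50 mm wide, from z 62 to 126 mm. It starts upright in a stand, front away from the robot. The other board has no slot.
- hole (a point): Centre of the keyhole's round large end (19.6 mm across), on the back face at board z 88 mm. Axes as sign. The stud's head (16 mm) passes through it freely. From it a slot 10 mm wide runs straight up to board z 113.5 mm.
- slot_end (a point): Point on the board's back face (board y 0, z 110 mm) where the stud's axis lies when fully home, 22 mm above the round hole's centre. Axes as sign. On the front beside the slot, wedge cheeks rise from 4 mm off the back face (z 99) to 8 mm (z 107 and above).
- grip (a point): Where to grip the board, from above, across its thickness: 148 mm above its lower edge, 12 mm below its top, middle of the thickness (board x 5 mm). The wood is solid from z 126 to 160 mm. When the board hangs home, the panel's top is at board z 120 mm.
- stand_a: The keyhole board's stand: fixed wooden block 60 x 130 mm, 24 mm high, with a slot 13 mm wide along y, 18 mm deep, in which the board stands. Origin under its middle, axes as the board's. Lift the board straight up out of it.
- panel: The fixed, upright display panel, 180 mm wide, 18 mm thick, top at 170 mm. Origin under its middle, x out of its front (away from the robot), z up. Two feet, 20 mm high at y +-70 mm, stand out 61 mm in front.
- rail_mid (a point): Point on the panel's front face in the middle of its rail, at the stud's height: 160 mm above the table, 10 mm below the panel's top. Axes as panel, y along the rail. The stud is clamped at this height anywhere within 20 mm either side of this point along y; where is not measured: it must be felt for or seen.
- stud (a joint): Spring travel of the stud, m: 0 at rest, negative pushed in (stop -0.0085, never beyond -0.007), positive drawn out; 1500 N/m. At rest the head (16 mm across, neck 7 mm) has its underside 5 mm and its top 10 mm out from the panel, rims chamfered. Sliding down, the cheeks wedge it out to about +0.003: some 5 to 10 N of push, more than the board's weight.
- plain_board: The other board, same size and wood, with a plain round hole and no slot, in the other stand. Same origin. Leave alone.
- carafe: Glass hourglass carafe 150 mm high, 104 mm across; origin under its middle. Leave alone.
- jar: Amber jar, 60 mm across, 65 mm high; origin under its middle. Leave alone.
- bottle: Amber bottle, 52 mm across, 150 mm high; origin under its middle. Leave alone.
- tin_a: Flat round tin, 64 mm across, 24 mm high; origin under its middle. Leave alone.
- tin_b: Another such tin. Leave alone.
- card_tray: Small dark wooden tray 100 x 70 x 30 mm; origin under its middle. Leave alone.
- scoop: Wooden spoon lying on the counter. Leave alone.
Things that resemble listed ones, but are neither listed nor needed, are in the scene too. What is shaped like the panel but white is not meant.

How it is judged (in metres and radians):
On the way, in this order (a step that is already met when the one before it is completed fails the run):
1. the keyhole board is lifted clear of its stand (height (world z) of sign above 0.03 m), for 0.1 s.
2. the stud's head is through the round hole: board flat against the panel, still above home, head not pushed in (x of slot_end in the frame of rail_mid between -0.003 and 0.004 m and z of slot_end in the frame of rail_mid between 0.01 and 0.03 m and y of slot_end in the frame of rail_mid between -0.024 and 0.024 m and value of joint stud above -0.002 m), for 0.1 s.
At the end, for the whole second after the job is handed in: The keyhole board hangs on the stud by itself, flat on the panel (within 4 mm), the stud within 3.5 mm of its home at the top of the slot, the spring head drawn out by the cheeks by more than 1.5 mm, upright within 0.1 rad, at rest (x of slot_end in the frame of rail_mid between -0.003 and 0.004 m and z of slot_end in the frame of rail_mid between -0.0035 and 0.0035 m and y of slot_end in the frame of rail_mid between -0.024 and 0.024 m and value of joint stud above 0.0015 m and angle between sign's own z axis and vertical below 0.1 rad and linear speed of sign below 0.01 m/s); the robot touches nothing.
It fails at once if the stud's head is driven more than 7 mm into its spring (value of joint stud below -0.007 m).
It fails at once if the board is pushed against panel and stud with more than 40 N in all, the clamp of the spring (about 10 N) included (contact force between sign and panel above 40 N).
It fails at once if the board is tipped more than 0.5 rad (angle between sign's own z axis and vertical above 0.5 rad).
It fails at once if the other board or goods on the counter are moved more than 20 mm (distance of any of plain_board, carafe, jar, bottle, tin_a, tin_b, card_tray, scoop from where it was at the start of the episode above 0.02 m).
It also fails if it takes over 72 s, if anything falls off the work surface, if the arm or the gripper's body presses on something with over 40 N, if the wrist force passes 120 N, or if a joint passes its speed limit or range.

## Robot

A 7-joint arm with a two-finger parallel gripper is mounted at the origin on the work surface. World frame = base frame: x ahead of the robot, y to its left, z up, the work surface at z = 0. Lengths are in m, angles in degrees, forces in N, time in s.
With the tool pointing down it reaches from about 0.4 to 0.925 m from the base axis. Payload 5.6 kg.
Tool frame: the origin (TCP) lies at the very end of the fingers, on their centre line; the grasp point (between the pads) lies 19 mm behind it; z points along the fingers, y is the line along which they close (so a half turn about z gives the same grasp; the last joint's range is limited). The gripper opens to 85 mm and grips with 20 to 120 N. Pads are 22 mm wide; open, the fingers measure 114 mm over their backs; the gripper's body (76 mm by 85 mm) begins 54 mm behind the grasp point. The pads swing forward as they close: fully open they stand 13 mm farther back than shut.
Start: joints at [-74.255, 26.786, -0.665, 91.828, 0.344, 61.387, -3.226], TCP at [0.203, 0.617, 0.231] pointing down, gripper open.
Joint ranges: [-144.91, 144.91], [-17.63, 115.5], [-89.93, 88.59], [15.96, 139.68], [-74.01, 254.01], [8.47, 105.57], [-167.45, 167.45]. Speed limits (degrees/s): [147.25, 147.25, 180, 180, 180, 180, 180].

## Interface

Orientations are given as a 3x3 rotation matrix whose columns are the frame's x, y, z axes.
In Python, from rig import read_state, get_image, camera_model, hand_in, search_frame gives the robot as it stands. The module is installed in compiled form; this text tells all that it offers.
- The arm moves only by the shell command python3 -m creep 'ROWS' [FORCE]. ROWS is JSON, a list of rows, each an object of numbers: "fingers": the closure, from 0 (fully open) to 1 (shut); "dx", "dy", "dz": the shift along the tool's x, y, z in cm; "spin": the turn about the tool's z in degrees. A call has 1 to 12 rows; each row is the pose to reach, as a shift and turn from the pose commanded when the call began, along the tool's axes at that moment; what a row does not reach only later rows make up. A row lasts 1/10 s, in which the tool goes at most 50 mm and 8.59 degrees, less where a joint would pass 70% of its speed; a pose out of reach is approached as far as the arm can. A call with a gripper value outside its range is refused whole. The fingers move at their own pace and stop on an object; FORCE is the grip in N (left out, the last holds). Time passes only in rows, so rows that repeat a pose let the fingers close. It gives the time, the measured TCP pose, the force, the opening and the grip force at its end, in the units of the state.
- read_state(): the state, without advancing time (a new reading comes with each control period).
- get_image(name): name is "side" or "top" or "wrist"; returns the picture (480x640x3 uint8, red, green, blue); there is no depth.
- camera_model(name): a dict with "camera_matrix" (3x3 intrinsics, pixels), "cam_to_world" (4x4, takes a point from camera to world coordinates). Camera axes: x right, y down, z forward; pixel columns grow to the right and rows downward; lengths in m; the calibration is good to about 2 mm. A picture is of the moment at which its call begins: read the wrist's pose just before it. camera_model takes no time and is no camera call; for the wrist camera it gives the pose at the moment of the call.
- hand_in(): hands the job in; it is judged then, once.
Trained networks look in the newest picture that a camera, given by its name, has taken for a name from the list of things; names that differ only in an ending like _2 or _b are one class to them, and where a whole thing is asked for, a point or a joint stands for the part that bears it (a point fixed in the world has none). Each returns a list of dicts, best first, with "score" (0 to 1); they miss things now and then, are a little off and sometimes report something else, mostly with a low value. They report only what shows in the picture. A call takes as long as a camera call. They do not tell look-alikes from the thing itself.
- search_frame(name, camera): "at" ([x, y, z] in m, in world coordinates, good to about 4 mm: the middle of the surface that is visible of it).
The state is a dict: "clock": time; "joint_pos": joint angles; "dq": joint speeds; "tau": joint torques, N m; "tcp_pos": TCP position; "tcp_rot": TCP orientation; "wrist_force": force on the tool from outside, world axes, zero at the start; "ft_torque": the same for the moment, N m; "finger_gap": finger opening in m; "finger_force": force on a finger pad.
Only numpy, scipy, OpenCV 4.12 (cv2) and the standard library are available. Lean on these libraries where they do the work, as an engineer would, in place of code of your own. Each camera call takes 0.05 s, during which the arm holds its last target. There are 200 camera calls.

## Working session

There is one attempt and no reset: what is moved stays moved. The work goes in short steps, Python scripts to look and compute and a shell command to move; the robot and the scene stay as the last step left them, time stands still between calls to the robot, and variables do not carry over. Pictures are saved under pics/ and viewed, at most 11 in all, crops included, and the job is handed in when it is done.

```bash
mkdir -p pics; python3 - <<'E'
from rig import *
import cv2,numpy as np
np.set_printoptions(precision=4,suppress=True)
s=read_state();print(s['clock'],s['tcp_pos'],np.array(s['tcp_rot']),s['finger_gap'],s['wrist_force'])
for c in ['side','top']:
    im=get_image(c);cv2.imwrite(f'pics/{c}.png',im[:,:,::-1])
    m=camera_model(c);print(c,np.array(m['camera_matrix']).tolist(),np.array(m['cam_to_world']))
    for n in ['sign','hole','slot_end','grip','stand_a','panel','stud','plain_board']:
        for d in search_frame(n,c)[:4]: print(c,n,round(d['score'],2),np.array(d['at']))
E
```

```text
0.0 [0.203  0.6169 0.2303] [[-0.9499  0.3125 -0.0004]
 [ 0.3125  0.9499 -0.0018]
 [-0.0001 -0.0018 -1.    ]] 0.08533128145548094 [ 0.0821 -1.3398 -0.7255]
side [[561.3588889809674, 0.0, 321.46329392348974], [0.0, 561.3588889809674, 240.18125379366734], [0.0, 0.0, 1.0]] [[ 0.8667 -0.3747  0.3293  0.1144]
 [-0.4986 -0.6292  0.5963 -0.7463]
 [-0.0163 -0.681  -0.7321  1.0601]
 [ 0.      0.      0.      1.    ]]
side sign 0.94 [ 0.4875 -0.3004  0.1129]
side hole 0.63 [ 0.4882 -0.3009  0.1133]
side hole 0.52 [ 0.4794 -0.1194  0.1126]
side slot_end 0.75 [ 0.4862 -0.3028  0.1156]
side grip 0.95 [ 0.4816 -0.3032  0.1098]
side stand_a 0.56 [ 0.4779 -0.3161  0.0241]
side panel 0.82 [0.5332 0.1591 0.0848]
side panel 0.8 [0.2567 0.1508 0.0584]
side plain_board 0.61 [ 0.48   -0.1221  0.1121]
top [[537.019007955985, 0.0, 311.1011468281578], [0.0, 537.019007955985, 240.4782379663422], [0.0, 0.0, 1.0]] [[ 0.0069 -0.9805  0.1963  0.2971]
 [-1.     -0.0055  0.0077  0.019 ]
 [-0.0064 -0.1963 -0.9805  1.3799]
 [ 0.      0.      0.      1.    ]]
top sign 0.64 [ 0.4911 -0.2892  0.1201]
top slot_end 0.74 [ 0.4926 -0.2918  0.126 ]
top stand_a 0.83 [ 0.4817 -0.2765  0.0237]
top panel 0.59 [0.2767 0.2139 0.0872]
top panel 0.3 [ 0.487  -0.291   0.1224]
top stud 0.21 [0.7895 0.0449 0.0067]
top stud 0.19 [0.6122 0.4184 0.0977]
top plain_board 0.94 [ 0.4766 -0.1136  0.1283]
top plain_board 0.6 [0.5452 0.1973 0.1097]
```

View pics/side.png

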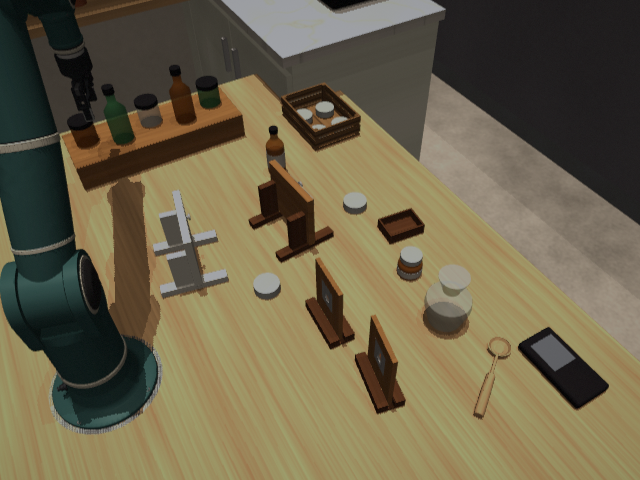

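View pics/top.png

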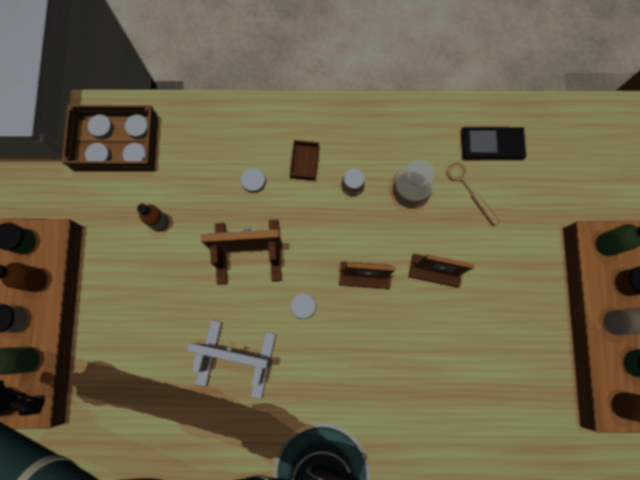

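Side view: the candidates for the keyhole board are the boards at (328,300) and (383,355). The brown panel is at (290,205), with a white look-alike at (180,245). In the top view the brown panel is at (242,237), and the stud may be the bump near (248,230). I'll check these in one close crop.

```bash
python3 - <<'E'
import cv2,numpy as np
s=cv2.imread('pics/side.png');t=cv2.imread('pics/top.png')
f=lambda im,x,y,w,h:cv2.convertScaleAbs(cv2.resize(im[y:y+h,x:x+w],(400,300),interpolation=cv2.INTER_CUBIC),alpha=1.6)
a=np.hstack([f(s,300,255,80,60+0),f(s,345,315,80,60)])
b=np.hstack([f(t,194,207,100,75),f(t,400,235,80,60)])
cv2.imwrite('pics/m1.png',np.vstack([a,b]))
E
```

```text
(no output)
```

View pics/m1.png

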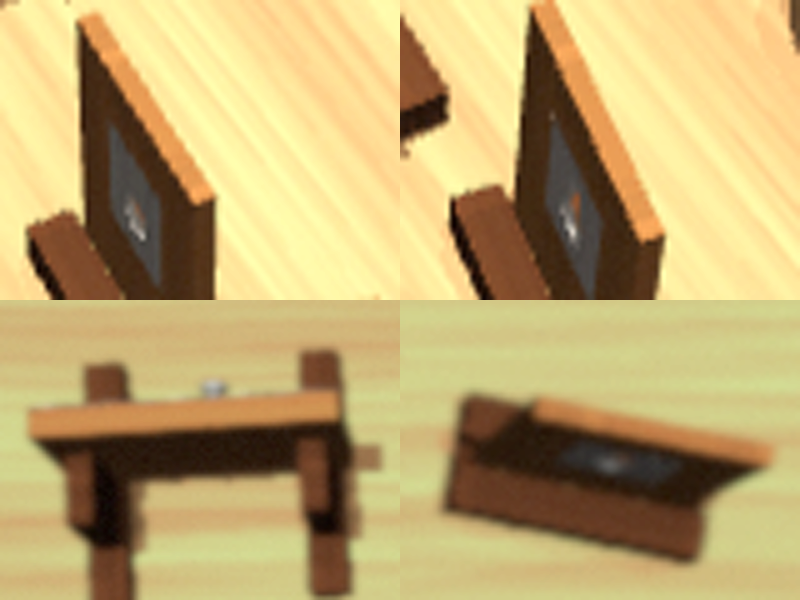

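The board with the elongated (keyhole) opening is the one at side (383,355), top (441,265). That is the sign; the one at (328,300) has a plain round hole. The stud shows in the top view at about (247,229). Next I'll measure the edges.

```bash
cat > h.py <<'E'
from rig import *
import cv2,numpy as np
np.set_printoptions(precision=4,suppress=True)
def ray(m,u,v,z):
    K=np.array(m['camera_matrix']);T=np.array(m['cam_to_world'])
    d=T[:3,:3]@np.linalg.solve(K,[u,v,1.]);o=T[:3,3]
    return o+d*(z-o[2])/d[2]
def proj(m,p):
    T=np.linalg.inv(np.array(m['cam_to_world']));c=T[:3,:3]@np.array(p)+T[:3,3]
    q=np.array(m['camera_matrix'])@c;return q[:2]/q[2]
def totool(target,yawdir=None):
    s=read_state();R=np.array(s['tcp_rot']);p=np.array(s['tcp_pos'])
    out=R.T@(np.array(target)-p)*100
    sp=None
    if yawdir is not None:  # yawdir: desired closing line direction (world xy)
        t=R.T@np.array([yawdir[0],yawdir[1],0]);sp=np.degrees(np.arctan2(t[1],t[0]))-90
        sp=(sp+90)%180-90
    return out,sp
E
python3 - <<'E'
from h import *
t=camera_model('top');s=camera_model('side')
P=lambda m,x,y,ox,oy,k,cx,cy,z:ray(m,ox+(x-cx)/k-.5+.5/k,oy+(y-cy)/k-.5+.5/k,z)
print('panel top');
for x,y in [(30,408),(337,392),(30,437),(338,418)]: print(P(t,x,y,194,207,4,0,300,.17))
print('stud',P(t,213,383,194,207,4,0,300,.167),P(t,213,392,194,207,4,0,300,.16))
print('board top')
for x,y in [(535,415),(770,465),(540,398),(775,445)]: print(P(t,x,y,400,235,5,400,300,.166))
for x,y in [(535,5),(550,0),(665,235),(640,240)]: print(P(s,x,y,345,315,5,400,0,.166))
w=camera_model('wrist');st=read_state();R=np.array(st['tcp_rot']);T=np.array(w['cam_to_world'])
print('wrist cam in tool',R.T@(T[:3,3]-st['tcp_pos']),R.T@T[:3,:3])
E
```

```text
panel top
[0.5539 0.2822 0.17  ]
[0.5643 0.1053 0.17  ]
[0.5369 0.2814 0.17  ]
[0.549  0.1044 0.17  ]
stud [0.57   0.1774 0.167 ] [0.5662 0.1782 0.16  ]
board top
[ 0.5016 -0.236   0.166 ]
[ 0.4791 -0.3421  0.166 ]
[ 0.5095 -0.2386  0.166 ]
[ 0.4883 -0.3449  0.166 ]
[ 0.5005 -0.24    0.166 ]
[ 0.5068 -0.241   0.166 ]
[ 0.4853 -0.3482  0.166 ]
[ 0.4763 -0.3453  0.166 ]
wrist cam in tool [ 0.0697 -0.0002 -0.142 ] [[-0.0004 -0.962  -0.273 ]
 [ 1.     -0.0006  0.0009]
 [-0.0011 -0.273   0.962 ]]
```

```bash
python3 - <<'E'
from h import *
print(totool([.60,.13,.34],[.979,-.206]))
E
```

```text
(array([-52.9324, -33.9011, -10.8696]), np.float64(83.67252398207575))
```

```bash
python3 -m creep '[{"dx":0,"dy":0,"dz":-5},{"dx":0,"dy":0,"dz":-10.9},{"dx":-52.9,"dy":-33.9,"dz":-10.9,"spin":68},{"dx":-52.9,"dy":-33.9,"dz":-10.9,"spin":68},{"dx":-52.9,"dy":-33.9,"dz":-10.9,"spin":68},{"dx":-52.9,"dy":-33.9,"dz":-10.9,"spin":68},{"dx":-52.9,"dy":-33.9,"dz":-10.9,"spin":68},{"dx":-52.9,"dy":-33.9,"dz":-10.9,"spin":68},{"dx":-52.9,"dy":-33.9,"dz":-10.9,"spin":68},{"dx":-52.9,"dy":-33.9,"dz":-10.9,"spin":68},{"dx":-52.9,"dy":-33.9,"dz":-10.9,"spin":68},{"dx":-52.9,"dy":-33.9,"dz":-10.9,"spin":68}]'
python3 -m creep '[{"dx":-14,"dy":-9,"spin":0},{"dx":-14,"dy":-9,"spin":0},{"dx":-14,"dy":-9,"spin":0}]' >/dev/null; python3 - <<'E'
from h import *
s=read_state();print(s['clock'],s['tcp_pos'],np.array(s['tcp_rot']),s['joint_pos'])
E
```

```text
0.9 [0.2031 0.6175 0.2313] [[-0.9499  0.3125  0.0001]
 [ 0.3125  0.9499  0.0001]
 [-0.      0.0001 -1.    ]] [-74.2564  26.7838  -0.6651  91.8281   0.3436  61.3862  -3.2249]invalid input
invalid input
```

```bash
python3 -m creep '[{"fingers":0,"dx":0,"dy":0,"dz":-5,"spin":0},{"fingers":0,"dx":0,"dy":0,"dz":-10.9,"spin":0},{"fingers":0,"dx":-52.9,"dy":-33.9,"dz":-10.9,"spin":84},{"fingers":0,"dx":-52.9,"dy":-33.9,"dz":-10.9,"spin":84},{"fingers":0,"dx":-52.9,"dy":-33.9,"dz":-10.9,"spin":84},{"fingers":0,"dx":-52.9,"dy":-33.9,"dz":-10.9,"spin":84},{"fingers":0,"dx":-52.9,"dy":-33.9,"dz":-10.9,"spin":84},{"fingers":0,"dx":-52.9,"dy":-33.9,"dz":-10.9,"spin":84},{"fingers":0,"dx":-52.9,"dy":-33.9,"dz":-10.9,"spin":84},{"fingers":0,"dx":-52.9,"dy":-33.9,"dz":-10.9,"spin":84},{"fingers":0,"dx":-52.9,"dy":-33.9,"dz":-10.9,"spin":84},{"fingers":0,"dx":-52.9,"dy":-33.9,"dz":-10.9,"spin":84}]'
python3 - <<'E'
from h import *
s=read_state();print(s['clock'],s['tcp_pos'],s['joint_pos'])
print(totool([.60,.13,.34],[.979,-.206]))
E
```

```text
clock: 2.1
tcp_pos: [0.5196, 0.228, 0.3389]
tcp_rot: [[0.217, 0.976, 0.001], [0.976, -0.217, 0.001], [0.001, 0.001, -1.0]]
wrist_force: [0.3, 0.9, -0.2]
finger_gap: 0.0853
finger_force: 0.0
2.1 [0.5196 0.228  0.3389] [-48.3162  13.5899  25.7569  97.6639  -6.261   70.1079 -33.5689]
(array([-7.8245,  9.9676, -0.1079]), np.float64(-0.6278567728164575))
```

```bash
python3 -m creep '[{"fingers":0,"dx":-7.8,"dy":10,"dz":0,"spin":0},{"fingers":0,"dx":-7.8,"dy":10,"dz":0,"spin":0},{"fingers":0,"dx":-7.8,"dy":10,"dz":0,"spin":0},{"fingers":0,"dx":-7.8,"dy":10,"dz":0,"spin":0},{"fingers":0,"dx":-7.8,"dy":10,"dz":0,"spin":0}]'
python3 - <<'E'
from h import *
m=camera_model('wrist');im=get_image('wrist');cv2.imwrite('pics/w1.png',im[:,:,::-1]);np.save('w1.npy',m)
for n in ['stud','panel']:
    for d in search_frame(n,'wrist')[:3]: print(n,d)
print(proj(m,[.567,.178,.16]),proj(m,[.554,.282,.17]),proj(m,[.5643,.105,.17]))
E
```

```text
clock: 2.6
tcp_pos: [0.5999, 0.132, 0.3382]
tcp_rot: [[0.213, 0.977, -0.001], [0.977, -0.213, 0.0], [0.0, -0.001, -1.0]]
wrist_force: [0.4, 0.7, -0.2]
finger_gap: 0.0854
finger_force: 0.0
stud {'at': [0.5668, 0.1775, 0.168], 'score': 0.69}
panel {'at': [0.2856, 0.1913, 0.0376], 'score': 0.89}
panel {'at': [0.5568, 0.2072, 0.1213], 'score': 0.85}
[269.54   171.2305] [211.7766  26.8764] [287.3057 263.4471]
```

View pics/w1.png

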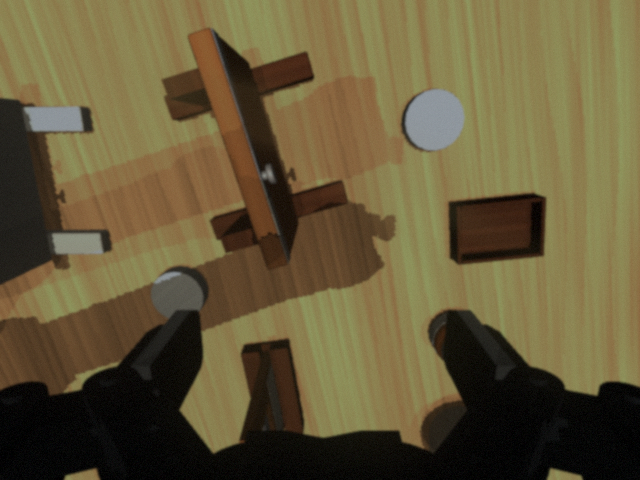

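The wrist view shows the brown panel with its front top edge running from (214,30) to (288,264), and the stud's head at about (268,173). It agrees with the top view. Next I'll refine it.

```bash
python3 - <<'E'
from h import *
m=np.load('w1.npy',allow_pickle=True).item()
im=cv2.imread('pics/w1.png')
# top face mask by brightness/hue: fit edges row by row
A=[];B=[]
g=im[:,:,2].astype(float)
for v in range(60,235,5):
    xc=int(214+(v-30)*(288-214)/234.)  # front edge approx
    r=cv2.GaussianBlur(g,(0,0),1)[v]; d=np.diff(r)
    f=xc-7+np.argmin(d[xc-7:xc+7])+.5; b=xc-34+np.argmax(abs(d[xc-34:xc-14]))+.5
    A.append(ray(m,f,v,.17)[:2]);B.append(ray(m,b,v,.17)[:2])
for X in (A,B):
    X=np.array(X);k=np.polyfit(X[:,1],X[:,0],1);r=X[:,0]-np.polyval(k,X[:,1])
    ok=abs(r)<2*np.median(abs(r))+1e-4;k=np.polyfit(X[ok,1],X[ok,0],1);print(np.degrees(np.arctan(k[0])),np.polyval(k,.178),r.std())
print('ends',[ray(m,*p,.17)[:2] for p in [(190,36),(214,30),(288,264),(264,267)]])
print('stud',ray(m,268.5,173.5,.16),ray(m,264,166,.168),ray(m,274,181,.16))
c=im[140:210,230:310];cv2.imwrite('pics/c1.png',cv2.resize(c,None,fx=7,fy=7,interpolation=cv2.INTER_CUBIC))
print(totool([.4933,-.292,.30],[.979,-.206]))
E
```

```text
-3.937781820531165 0.5608681221256274 0.0003214966349651292
-3.907272675081592 0.5421953540033505 0.0006135550330324529
ends [array([0.5377, 0.2797]), array([0.5549, 0.2798]), array([0.5647, 0.1044]), array([0.5453, 0.1061])]
stud [0.5658 0.1765 0.16  ] [0.5651 0.1832 0.168 ] [0.5685 0.17   0.16  ]
(array([-43.8806,  -1.4497,   3.81  ]), np.float64(-0.17649519421273396))
```

View pics/c1.png

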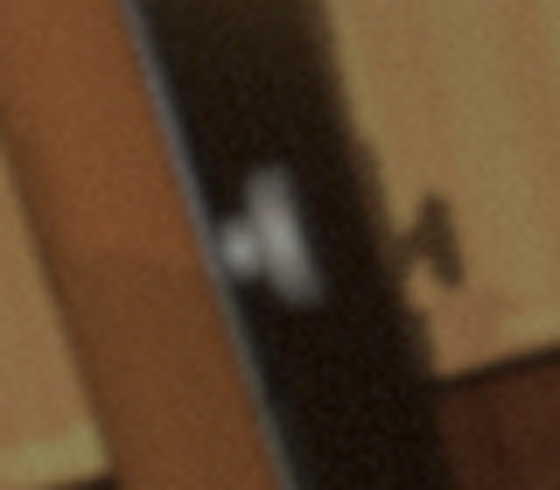

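The crop shows the stud's head centred at about (271,173.6) and its neck at (264,175). That puts the stud at y≈0.177, with the panel front face there at x≈0.561 and a yaw of about 3.7°. I'll move above the board now.

```bash
python3 -m creep '[{"fingers":0,"dx":-43.9,"dy":-1.4,"dz":3.8,"spin":0},{"fingers":0,"dx":-43.9,"dy":-1.4,"dz":3.8,"spin":0},{"fingers":0,"dx":-43.9,"dy":-1.4,"dz":3.8,"spin":0},{"fingers":0,"dx":-43.9,"dy":-1.4,"dz":3.8,"spin":0},{"fingers":0,"dx":-43.9,"dy":-1.4,"dz":3.8,"spin":0},{"fingers":0,"dx":-43.9,"dy":-1.4,"dz":3.8,"spin":0},{"fingers":0,"dx":-43.9,"dy":-1.4,"dz":3.8,"spin":0},{"fingers":0,"dx":-43.9,"dy":-1.4,"dz":3.8,"spin":0},{"fingers":0,"dx":-43.9,"dy":-1.4,"dz":3.8,"spin":0},{"fingers":0,"dx":-43.9,"dy":-1.4,"dz":3.8,"spin":0},{"fingers":0,"dx":-43.9,"dy":-1.4,"dz":3.8,"spin":0},{"fingers":0,"dx":-43.9,"dy":-1.4,"dz":3.8,"spin":0}]'
python3 - <<'E'
from h import *
m=camera_model('wrist');im=get_image('wrist');cv2.imwrite('pics/w2.png',im[:,:,::-1]);np.save('w2.npy',m)
print(totool([.4933,-.292,.30],[.979,-.206]))
for p in [(.5016,-.236,.166),(.4791,-.3421,.166),(.5095,-.2386,.166),(.4883,-.3449,.166)]:print(proj(m,p))
E
```

```text
clock: 3.95
tcp_pos: [0.4944, -0.2916, 0.3004]
tcp_rot: [[0.208, 0.978, 0.0], [0.978, -0.208, 0.001], [0.001, 0.0, -1.0]]
wrist_force: [-0.2, -0.2, 0.6]
finger_gap: 0.0851
finger_force: 0.0
(array([-0.0773, -0.1099,  0.0469]), np.float64(-0.10427619357378148))
[316.6599 150.4458]
[317.4288 302.3762]
[329.1802 151.8356]
[330.5149 303.408 ]
```

View pics/w2.png

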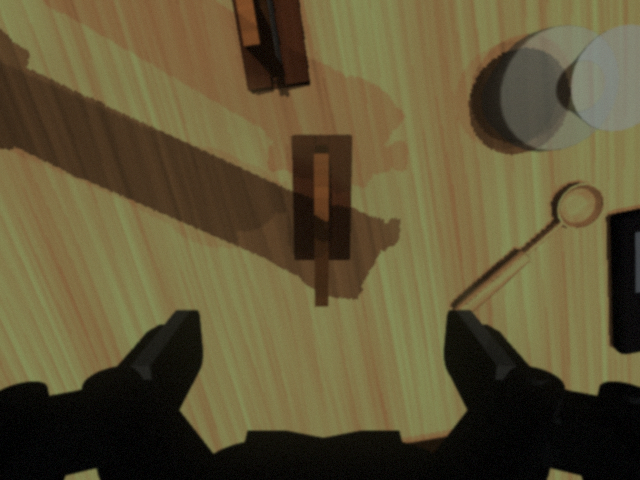

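The picture shows the board's top edge centred at about u=321.5, spanning v=153–306 and aligned with the tool. The neighbours are clear of the fingers.

```bash
python3 - <<'E'
from h import *
m=np.load('w2.npy',allow_pickle=True).item()
im=cv2.imread('pics/w2.png');g=cv2.GaussianBlur(im[:,:,2].astype(float),(0,0),1)
X=[]
for v in range(268,300,4):
    d=np.diff(g[v]);a=308+np.argmin(d[308:322])+.5;b=322+np.argmax(d[322:338])+.5;X.append((a,b,v))
print(np.array(X)[:,:2].mean(0))
q=[ray(m,*p,.166) for p in [(314,152.5),(329,152.5),(315.5,306),(329,306)]];print(np.array(q),np.mean(q,0))
y=(q[0]+q[1]-q[2]-q[3]);y/=np.linalg.norm(y);print(y)
c=np.mean(q,0)
print(totool([c[0],c[1],.135],[y[1],-y[0]]))
E
```

```text
[314.25  327.875]
[[ 0.4996 -0.2369  0.166 ]
 [ 0.5093 -0.239   0.166 ]
 [ 0.4771 -0.3446  0.166 ]
 [ 0.4868 -0.3467  0.166 ]] [ 0.4932 -0.2918  0.166 ]
[0.2045 0.9789 0.    ]
(array([-0.0795, -0.1283, 16.5469]), np.float64(-0.18688871523190187))
```

```bash
python3 -m creep '[{"fingers":0,"dx":-0.1,"dy":-0.1,"dz":5,"spin":0},{"fingers":0,"dx":-0.1,"dy":-0.1,"dz":10,"spin":0},{"fingers":0,"dx":-0.1,"dy":-0.1,"dz":13.5,"spin":0},{"fingers":0,"dx":-0.1,"dy":-0.1,"dz":15.5,"spin":0},{"fingers":0,"dx":-0.1,"dy":-0.1,"dz":16.5,"spin":0},{"fingers":0.6,"dx":-0.1,"dy":-0.1,"dz":16.5,"spin":0},{"fingers":0.7,"dx":-0.1,"dy":-0.1,"dz":16.5,"spin":0},{"fingers":0.8,"dx":-0.1,"dy":-0.1,"dz":16.5,"spin":0},{"fingers":1,"dx":-0.1,"dy":-0.1,"dz":16.5,"spin":0},{"fingers":1,"dx":-0.1,"dy":-0.1,"dz":16.5,"spin":0},{"fingers":1,"dx":-0.1,"dy":-0.1,"dz":16.5,"spin":0},{"fingers":1,"dx":-0.1,"dy":-0.1,"dz":16.5,"spin":0}]' 60
python3 -m creep '[{"fingers":1,"dx":0,"dy":0,"dz":0,"spin":0},{"fingers":1,"dx":0,"dy":0,"dz":0,"spin":0},{"fingers":1,"dx":0,"dy":0,"dz":0,"spin":0}]'
```

```text
clock: 5.2
tcp_pos: [0.4928, -0.295, 0.1363]
tcp_rot: [[0.212, 0.977, 0.002], [0.977, -0.212, -0.0], [-0.0, 0.002, -1.0]]
wrist_force: [0.5, 0.8, 5.6]
finger_gap: 0.0087
finger_force: 59.5
clock: 5.5
tcp_pos: [0.4929, -0.295, 0.1363]
tcp_rot: [[0.212, 0.977, 0.002], [0.977, -0.212, -0.0], [-0.0, 0.002, -1.0]]
wrist_force: [0.2, 1.1, 5.8]
finger_gap: 0.0089
finger_force: 59.5
```

```bash
python3 -m creep '[{"fingers":1,"dx":0,"dy":0,"dz":-0.5,"spin":0},{"fingers":1,"dx":0,"dy":0,"dz":-1.5,"spin":0},{"fingers":1,"dx":0,"dy":0,"dz":-3,"spin":0},{"fingers":1,"dx":0,"dy":0,"dz":-5,"spin":0},{"fingers":1,"dx":0,"dy":0,"dz":-8,"spin":0},{"fingers":1,"dx":0,"dy":0,"dz":-11,"spin":0},{"fingers":1,"dx":0,"dy":0,"dz":-15,"spin":0},{"fingers":1,"dx":0,"dy":0,"dz":-18,"spin":0},{"fingers":1,"dx":0,"dy":0,"dz":-19.5,"spin":0},{"fingers":1,"dx":0,"dy":0,"dz":-20,"spin":0}]'
python3 - <<'E'
from h import *
a=np.radians(3.7)
print(totool([.64,.18,.335],[np.cos(a),np.sin(a)]))
E
```

```text
clock: 6.5
tcp_pos: [0.4924, -0.295, 0.3374]
tcp_rot: [[0.212, 0.977, 0.003], [0.977, -0.212, -0.001], [0.0, 0.003, -1.0]]
wrist_force: [0.3, -0.3, -1.4]
finger_gap: 0.0088
finger_force: 58.6
(array([49.5446,  4.3665,  0.2498]), np.float64(-15.922678147554976))
```

```bash
python3 -m creep '[{"fingers":1,"dx":1,"dy":0.1,"dz":0,"spin":-1},{"fingers":1,"dx":3,"dy":0.3,"dz":0,"spin":-2},{"fingers":1,"dx":7,"dy":0.6,"dz":0,"spin":-3},{"fingers":1,"dx":12,"dy":1,"dz":0,"spin":-4},{"fingers":1,"dx":17,"dy":1.5,"dz":0,"spin":-6},{"fingers":1,"dx":22,"dy":2,"dz":0,"spin":-8},{"fingers":1,"dx":27,"dy":2.5,"dz":0,"spin":-10},{"fingers":1,"dx":32,"dy":3,"dz":0,"spin":-12},{"fingers":1,"dx":37,"dy":3.4,"dz":0,"spin":-13},{"fingers":1,"dx":42,"dy":3.8,"dz":0,"spin":-14},{"fingers":1,"dx":46,"dy":4.1,"dz":0,"spin":-15},{"fingers":1,"dx":48,"dy":4.3,"dz":0,"spin":-15.5}]'
python3 -m creep '[{"fingers":1,"dx":1.2,"dy":0.1,"dz":0,"spin":-0.5},{"fingers":1,"dx":1.5,"dy":0.1,"dz":0,"spin":-0.5},{"fingers":1,"dx":1.5,"dy":0.1,"dz":0,"spin":-0.5},{"fingers":1,"dx":1.5,"dy":0.1,"dz":0,"spin":-0.5}]'
python3 - <<'E'
from h import *
R=np.array(read_state()['tcp_rot']);print(R,np.degrees(np.arctan2(R[1,1],R[0,1])))
m=camera_model('wrist');im=get_image('wrist');np.save('w3.npy',m)
s=get_image('top');ss=get_image('side')
cv2.imwrite('pics/w3.png',im[:,:,::-1]);cv2.imwrite('pics/t3.png',s[:,:,::-1]);cv2.imwrite('pics/s3.png',ss[:,:,::-1])
print('side',search_frame('hole','side')[:2],search_frame('sign','side')[:2])
f=lambda im,x,y,w,h:cv2.convertScaleAbs(cv2.resize(im[y:y+h,x:x+w],(400,300),interpolation=cv2.INTER_CUBIC),alpha=1.4)
cv2.imwrite('pics/m3.png',np.vstack([np.hstack([f(im,0,0,640,480),f(im,240,200,160,120)]),np.hstack([f(s,200,140,120,90),f(ss,240,80,160,120)])])[:,:,::-1])
E
```

```text
clock: 7.7
tcp_pos: [0.6344, 0.172, 0.3321]
tcp_rot: [[-0.065, 0.998, -0.005], [0.998, 0.065, 0.0], [0.001, -0.005, -1.0]]
wrist_force: [1.2, 0.2, -2.5]
finger_gap: 0.0094
finger_force: 58.6
clock: 8.1
tcp_pos: [0.6359, 0.1781, 0.3357]
tcp_rot: [[-0.063, 0.998, 0.0], [0.998, 0.063, -0.001], [-0.001, 0.0, -1.0]]
wrist_force: [0.2, 0.5, -1.5]
finger_gap: 0.0092
finger_force: 58.6
[[-0.063   0.998   0.0001]
 [ 0.998   0.063  -0.0006]
 [-0.0006  0.0001 -1.    ]] 3.612856938429818
side [{'at': [0.6315, 0.1643, 0.2877], 'score': 0.82}] [{'at': [0.6367, 0.1628, 0.2819], 'score': 0.56}, {'at': [0.6956, -0.3998, 0.0138], 'score': 0.42}]
```

View pics/m3.png

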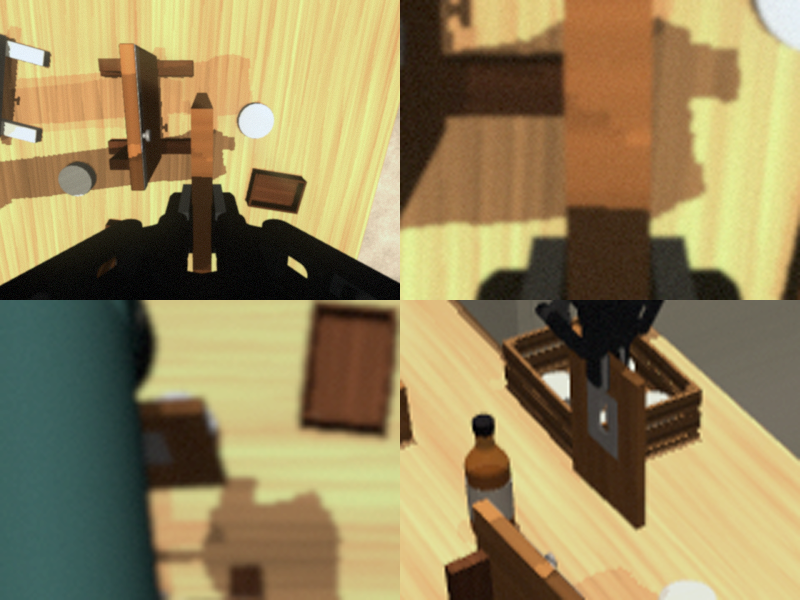

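```bash
python3 - <<'E'
from h import *
m=np.load('w3.npy',allow_pickle=True).item();s=camera_model('side')
st=read_state();R=np.array(st['tcp_rot']);p=np.array(st['tcp_pos'])
im=cv2.imread('pics/w3.png')
zt=p[2]+.0297
for px in [(306,173),(341,173),(307,435),(338,435)]: 
    q=ray(m,*px,zt);print('tool mm',R.T@(q-p)*1000)
x=R[:,1];y=R[:,0]
for d in (0,.003):
  c=p+y*d;c[2]=zt-.16  # middle of thickness bottom
  B=lambda bx,by,bz:proj(s,c+x*(bx-.005)+y*by+np.array([0,0,bz]))
  print(d,'botL',B(0,.055,0),'botR',B(0,-.055,0),'hole',B(0,0,.088),'plate TL',B(0,.025,.126),'BR',B(0,-.025,.062),'topR',B(0,-.055,.16),'topRf',B(.01,-.055,.16))
c=cv2.imread('pics/s3.png')[80:180,285:365];
c=cv2.convertScaleAbs(cv2.resize(c,None,fx=6,fy=6,interpolation=cv2.INTER_CUBIC),alpha=1.4)
w=cv2.convertScaleAbs(im[150:450:,260:370],alpha=1.4);w=cv2.resize(w,(300,600))
cv2.imwrite('pics/c3.png',np.hstack([c,w[:600]]))
print(c.shape)
E
```

```text
tool mm [ 56.3312  -5.1909 -29.6917]
tool mm [ 56.3106   4.3188 -29.687 ]
tool mm [-28.878   -6.0008 -29.7086]
tool mm [-28.908    4.1833 -29.7035]
0 botL [309.1635 147.6892] botR [334.5485 171.5833] hole [320.9376 129.0836] plate TL [314.5399 109.7903] BR [327.1564 143.7849] topR [334.6088 113.8677] topRf [338.4552 112.3159]
0.003 botL [308.5037 147.0683] botR [333.824  170.9015] hole [320.2128 128.4412] plate TL [313.8161 109.1673] BR [326.4259 143.1253] topR [333.8134 113.2021] topRf [337.6568 111.6545]
(600, 480, 3)
```

View pics/c3.png

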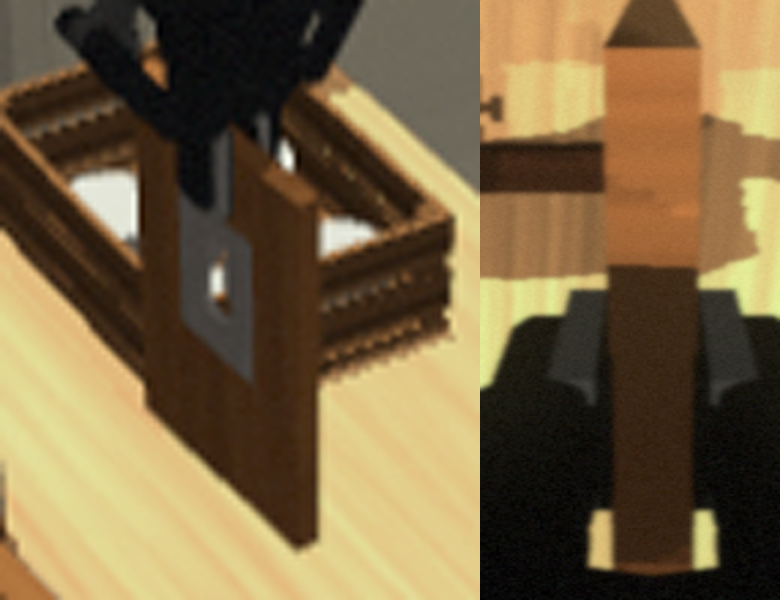

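The side crop shows the held board upright with its keyhole at about (321,128). The bottom corners, at (309.1,147.1) and (334.1,171.1), put the board centre about +1.5 mm along tool x. Now I'll re-measure the stud and the panel in this wrist picture.

```bash
python3 - <<'E'
from h import *
m=np.load('w3.npy',allow_pickle=True).item();im=cv2.imread('pics/w3.png')
st=read_state();R=np.array(st['tcp_rot']);p=np.array(st['tcp_pos'])
sub=im[195:232,222:250].min(2).astype(float);th=sub.max()*.6
v,u=np.nonzero(sub>th);print('stud px',u.mean()+222,v.mean()+195,len(u),u.min()+222,u.max()+222,v.min()+195,v.max()+195)
print(sub[::2,::2].astype(int))
g=cv2.GaussianBlur(im[:,:,2].astype(float),(0,0),1)
A=[]
for v in range(100,285,5):
    x0=int(215+(v-75)*(233-215)/215.);d=np.diff(g[v]);A.append(ray(m,x0-10+np.argmin(d[x0-10:x0+10])+.5,v,.17)[:2])
X=np.array(A);k=np.polyfit(X[:,1],X[:,0],1);
for _ in range(3):
    r=X[:,0]-np.polyval(k,X[:,1]);X=X[abs(r)<2*np.median(abs(r))+1e-4];k=np.polyfit(X[:,1],X[:,0],1)
print(len(X),np.degrees(np.arctan(k[0])),np.polyval(k,.177))
for px in [(233,213),(235,213),(237,213)]:print(ray(m,*px,.16))
E
```

```text
stud px 233.88235294117646 216.95098039215685 102 228 238 210 224
[[ 52  63  26  16  15  12  13   2  12  13  12  16  17  17]
 [ 46  54  29  14  18   6  11  11  12  11   8  14  12  12]
 [ 42  62  33  19  19  16   9  10   6  12  12  16   8  13]
 [ 37  59  33  17  14  12  11  13  13  16   2   7  13  13]
 [ 42  58  37  14  20  15  12  13  17  10   5  11   9  11]
 [ 38  69  41  18  22   9  15  15  16  14   6  11  12  11]
 [ 41  67  38   9  17  15  35  44  35  22  12  16   9  14]
 [ 38  62  43  19  15  30  65  69  58  29  14   7  11   9]
 [ 40  52  39  27  21  51  81  86  64  30  20  12  14  11]
 [ 35  54  45  54  65  79  99  98  67  31  17  10  14  16]
 [ 37  53  57  84 112 102 115 113  73  32  19  14  14  14]
 [ 41  50  61  98 128 114 118 128  77  32  16  13   8  10]
 [ 38  52  67  73  99  96 112 121  86  30  17   6   9  11]
 [ 38  53  70  40  50  62  93 107  79  33  18   8  12  17]
 [ 41  52  62  29  17  35  77  86  71  36  14   7   8  14]
 [ 40  43  59  31  11  21  48  63  58  32  19   5  11  11]
 [ 43  46  57  37  19  18  19  23  21  20  13  12   9  15]
 [ 41  48  71  41  20  17  15   8  11  14  10   6  13   9]
 [ 48  49  72  41  18  17   7  12  10  11  16  16  12  13]]
32 -3.8310431710703763 0.561136494872061
[0.5642 0.179  0.16  ]
[0.5658 0.1791 0.16  ]
[0.5674 0.1792 0.16  ]
```

```bash
cat >> h.py <<'E'
a=np.radians(3.85);n=np.array([np.cos(a),np.sin(a)]);t=np.array([-n[1],n[0]]);S=np.array([.5611,.1767])
def tgt(h,z,d=.0015): 
    q=S+n*(h+.005)-t*d;return totool([q[0],q[1],z],n)
def where(d=.0015):
    s=read_state();p=np.array(s['tcp_pos']);q=p[:2]-S
    f=np.array(s['wrist_force']);R=np.array(s['tcp_rot'])
    print('t',round(s['clock'],2),'h',round((q@n-.005)*1000,2),'lat',round((q@t+d)*1000,2),'hole dz mm',round((p[2]-.0423-.16)*1000,2),'Fn,Ft,Fz',np.array([f[:2]@n,f[:2]@t,f[2]]),'tq',np.array(s['ft_torque']),'yaw',np.degrees(np.arctan2(R[1,1],R[0,1])).round(2),'tilt',R[2,:2],'gap',round(s['finger_gap'],4))
E
python3 - <<'E'
from h import *
where();print(tgt(.06,.2023),tgt(.018,.2023))
E
```

```text
t 8.35 h 69.88 lat -0.72 hole dz mm 133.55 Fn,Ft,Fz [ 0.5457 -0.7706 -1.0824] tq [ 0.0008  0.0433 -0.0104] yaw 3.71 tilt [0.0002 0.0005] gap 0.0089
(array([ 0.0666, -0.9952, 13.3542]), np.float64(-0.13916128155959484)) (array([ 0.0564, -5.1952, 13.3521]), np.float64(-0.13916128155959484))
```

```bash
python3 -m creep '[{"fingers":1,"dx":0.06,"dy":-0.5,"dz":2,"spin":-0.1},{"fingers":1,"dx":0.06,"dy":-1,"dz":5,"spin":-0.1},{"fingers":1,"dx":0.06,"dy":-1,"dz":9,"spin":-0.1},{"fingers":1,"dx":0.06,"dy":-1,"dz":12,"spin":-0.1},{"fingers":1,"dx":0.06,"dy":-1,"dz":13,"spin":-0.1},{"fingers":1,"dx":0.06,"dy":-1.5,"dz":13.35,"spin":-0.1},{"fingers":1,"dx":0.06,"dy":-3,"dz":13.35,"spin":-0.1},{"fingers":1,"dx":0.06,"dy":-4.5,"dz":13.35,"spin":-0.1},{"fingers":1,"dx":0.06,"dy":-5.1,"dz":13.35,"spin":-0.1},{"fingers":1,"dx":0.06,"dy":-5.2,"dz":13.35,"spin":-0.1},{"fingers":1,"dx":0.06,"dy":-5.2,"dz":13.35,"spin":-0.1},{"fingers":1,"dx":0.06,"dy":-5.2,"dz":13.35,"spin":-0.1}]' >/dev/null
python3 - <<'E'
from h import *
where();print(tgt(.012,.2023),tgt(.0,.2023))
im=get_image('side');m=camera_model('side')
for nm,p in [('stud',(S[0]+n[0]*.01,S[1]+n[1]*.01,.16))]:print(proj(m,p))
w=get_image('wrist')
c=lambda im,x,y:cv2.convertScaleAbs(cv2.resize(im[y:y+100,x:x+66],(396,600),interpolation=cv2.INTER_CUBIC),alpha=1.5)
cv2.imwrite('pics/c4.png',np.hstack([c(im,265,130),cv2.resize(w[150:450,180:380],(400,600))])[:,:,::-1])
E
```

```text
t 9.55 h 18.7 lat 0.9 hole dz mm 0.24 Fn,Ft,Fz [ 0.5842 -0.2839 -1.3887] tq [ 0.0192 -0.0012 -0.0525] yaw 3.88 tilt [0.0002 0.0014] gap 0.009
(array([-0.0896, -0.6698,  0.0231]), np.float64(0.02948953910723162)) (array([-0.0889, -1.8698,  0.0214]), np.float64(0.02948953910723162))
[300.8133 182.6375]
```

View pics/c4.png

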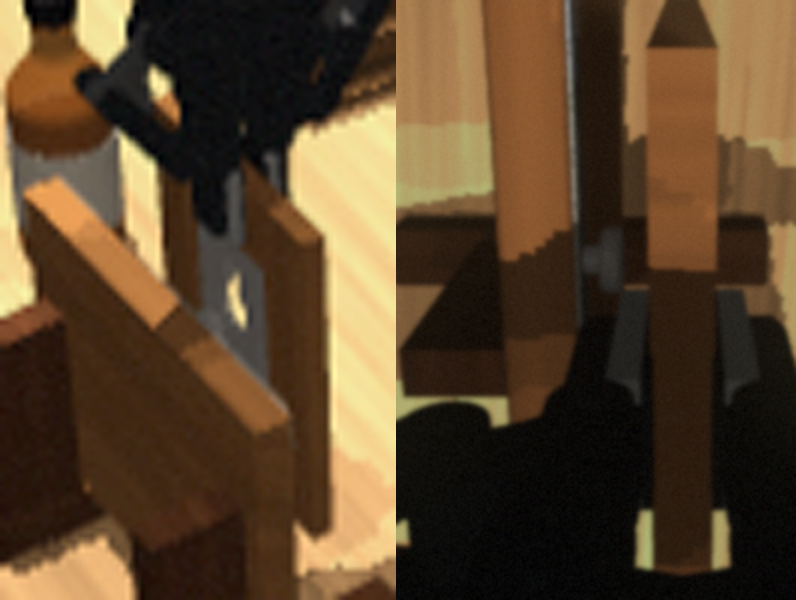

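The view shows the board parallel to the panel, with the stud's head at crop (610,260) facing the board. I'll approach slowly until it touches.

```bash
python3 - <<'E'
from h import *
m=camera_model('wrist');st=read_state();R=np.array(st['tcp_rot']);p=np.array(st['tcp_pos'])
for px in [(180+(608-396)/2,150+260/2)]: print('stud in tool mm',R.T@(ray(m,*px,.16)-p)*1000)
E
python3 -m creep '[{"fingers":1,"dx":-0.09,"dy":-0.3,"dz":0.02,"spin":0},{"fingers":1,"dx":-0.09,"dy":-0.6,"dz":0.02,"spin":0},{"fingers":1,"dx":-0.09,"dy":-0.8,"dz":0.02,"spin":0},{"fingers":1,"dx":-0.09,"dy":-1,"dz":0.02,"spin":0},{"fingers":1,"dx":-0.09,"dy":-1.1,"dz":0.02,"spin":0},{"fingers":1,"dx":-0.09,"dy":-1.1,"dz":0.02,"spin":0}]' >/dev/null; python3 -c "
from h import *
where();print(tgt(0,.2023))"
```

```text
stud in tool mm [ -0.3446 -18.1921  42.0462]
t 10.25 h 6.74 lat 0.08 hole dz mm -0.48 Fn,Ft,Fz [-0.0595  0.0332 -2.2614] tq [-0.0444  0.0056 -0.0372] yaw 3.9 tilt [0.0001 0.    ] gap 0.0092
(array([-0.007 , -0.674 , -0.0476]), np.float64(0.04680539226006886))
```

```bash
python3 -m creep '[{"fingers":1,"dx":0,"dy":-0.15,"dz":-0.02,"spin":0},{"fingers":1,"dx":0,"dy":-0.3,"dz":-0.04,"spin":0},{"fingers":1,"dx":0,"dy":-0.4,"dz":-0.05,"spin":0},{"fingers":1,"dx":0,"dy":-0.4,"dz":-0.05,"spin":0}]' >/dev/null; python3 -c "
from h import *
where()"
python3 -m creep '[{"fingers":1,"dx":0,"dy":-0.1,"dz":0,"spin":0},{"fingers":1,"dx":0,"dy":-0.15,"dz":0,"spin":0},{"fingers":1,"dx":0,"dy":-0.2,"dz":0,"spin":0},{"fingers":1,"dx":0,"dy":-0.2,"dz":0,"spin":0}]' >/dev/null; python3 -c "
from h import *
where()"
```

```text
t 10.65 h 2.73 lat 0.02 hole dz mm 0.0 Fn,Ft,Fz [ 0.4248  0.9675 -1.5373] tq [ 0.0069 -0.0024 -0.055 ] yaw 3.89 tilt [ 0.0001 -0.    ] gap 0.009
t 11.05 h 0.81 lat 0.01 hole dz mm -0.06 Fn,Ft,Fz [-0.3759 -0.6191 -0.8201] tq [-0.051   0.031  -0.0297] yaw 3.89 tilt [ 0. -0.] gap 0.009
```

```bash
python3 -m creep '[{"fingers":1,"dx":0,"dy":-0.05,"dz":0,"spin":0},{"fingers":1,"dx":0,"dy":-0.1,"dz":0,"spin":0},{"fingers":1,"dx":0,"dy":-0.1,"dz":0,"spin":0}]' >/dev/null; python3 -c "
from h import *
where()"
```

```text
t 11.35 h -0.17 lat -0.02 hole dz mm -0.04 Fn,Ft,Fz [ 0.5894  0.3781 -1.7951] tq [-0.0004  0.028   0.0293] yaw 3.89 tilt [ 0. -0.] gap 0.0089
```

```bash
python3 -m creep '[{"fingers":1,"dx":0,"dy":-0.05,"dz":0,"spin":0},{"fingers":1,"dx":0,"dy":-0.1,"dz":0,"spin":0},{"fingers":1,"dx":0,"dy":-0.1,"dz":0,"spin":0}]' >/dev/null; python3 -c "
from h import *
where()"
```

```text
t 11.65 h -0.91 lat -0.02 hole dz mm 0.02 Fn,Ft,Fz [ 0.6209  0.1974 -2.3112] tq [ 0.0486 -0.2907 -0.026 ] yaw 3.88 tilt [0.0001 0.0007] gap 0.009
```

```bash
python3 -m creep '[{"fingers":1,"dx":0,"dy":-0.04,"dz":0,"spin":0},{"fingers":1,"dx":0,"dy":-0.08,"dz":0,"spin":0},{"fingers":1,"dx":0,"dy":-0.08,"dz":0,"spin":0}]' >/dev/null; python3 -c "
from h import *
where()"
```

```text
t 11.95 h -1.15 lat -0.02 hole dz mm 0.07 Fn,Ft,Fz [ 3.9429  0.055  -3.7596] tq [ 0.1351 -1.1151 -0.0949] yaw 3.88 tilt [0.0001 0.002 ] gap 0.0091
```

```bash
python3 -m creep '[{"fingers":1,"dx":0,"dy":0.03,"dz":0.1,"spin":0},{"fingers":1,"dx":0,"dy":0.03,"dz":0.25,"spin":0},{"fingers":1,"dx":0,"dy":0.03,"dz":0.4,"spin":0},{"fingers":1,"dx":0,"dy":0.03,"dz":0.55,"spin":0},{"fingers":1,"dx":0,"dy":0.03,"dz":0.7,"spin":0},{"fingers":1,"dx":0,"dy":0.03,"dz":0.8,"spin":0},{"fingers":1,"dx":0,"dy":0.03,"dz":0.8,"spin":0}]' >/dev/null; python3 -c "
from h import *
where()"
```

```text
t 12.65 h -1.06 lat -0.07 hole dz mm -7.81 Fn,Ft,Fz [ 4.7569 -0.8069  1.9569] tq [ 0.0579 -1.1558 -0.1295] yaw 3.88 tilt [0.0001 0.0013] gap 0.0091
```

```bash
python3 -m creep '[{"fingers":1,"dx":0,"dy":0,"dz":0.15,"spin":0},{"fingers":1,"dx":0,"dy":0,"dz":0.3,"spin":0},{"fingers":1,"dx":0,"dy":0,"dz":0.45,"spin":0},{"fingers":1,"dx":0,"dy":0,"dz":0.6,"spin":0},{"fingers":1,"dx":0,"dy":0,"dz":0.7,"spin":0},{"fingers":1,"dx":0,"dy":0,"dz":0.7,"spin":0}]' >/dev/null; python3 -c "
from h import *
where()"
```

```text
t 13.25 h -1.06 lat -0.4 hole dz mm -14.86 Fn,Ft,Fz [ 6.4615 -0.8253  4.022 ] tq [-0.2363 -1.2834 -0.1137] yaw 3.87 tilt [-0.0002  0.0013] gap 0.0089
```

```bash
python3 -m creep '[{"fingers":1,"dx":0,"dy":0,"dz":0.15,"spin":0},{"fingers":1,"dx":0,"dy":0,"dz":0.3,"spin":0},{"fingers":1,"dx":0,"dy":0,"dz":0.45,"spin":0},{"fingers":1,"dx":0,"dy":0,"dz":0.55,"spin":0},{"fingers":1,"dx":0,"dy":0,"dz":0.62,"spin":0},{"fingers":1,"dx":0,"dy":0,"dz":0.62,"spin":0}]' >/dev/null; python3 -c "
from h import *
where()"
```

```text
t 13.85 h -0.95 lat -0.42 hole dz mm -20.52 Fn,Ft,Fz [ 4.7321 -1.1423  6.3433] tq [-0.331  -1.0071 -0.0419] yaw 3.86 tilt [-0.      0.0015] gap 0.0091
```

```bash
python3 -m creep '[{"fingers":1,"dx":0,"dy":0,"dz":0.08,"spin":0},{"fingers":1,"dx":0,"dy":0,"dz":0.16,"spin":0},{"fingers":1,"dx":0,"dy":0,"dz":0.16,"spin":0}]' >/dev/null; python3 -c "
from h import *
where()"
```

```text
t 14.15 h -1.0 lat -0.42 hole dz mm -22.09 Fn,Ft,Fz [ 4.6557 -1.8062  7.5789] tq [-0.3202 -0.9213 -0.1149] yaw 3.86 tilt [0.     0.0014] gap 0.0089
```

```bash
python3 -m creep '[{"fingers":1,"dx":0,"dy":0,"dz":0.06,"spin":0},{"fingers":1,"dx":0,"dy":0,"dz":0.12,"spin":0},{"fingers":1,"dx":0,"dy":0,"dz":0.12,"spin":0}]' >/dev/null; python3 -c "
from h import *
where()"
```

```text
t 14.45 h -0.95 lat -0.39 hole dz mm -22.61 Fn,Ft,Fz [ 1.5993 -1.5808 11.6433] tq [-0.4725 -0.5418 -0.0749] yaw 3.87 tilt [0.0004 0.0014] gap 0.009
```

```bash
python3 -m creep '[{"fingers":1,"dx":0,"dy":0,"dz":0.05,"spin":0},{"fingers":1,"dx":0,"dy":0,"dz":0.05,"spin":0}]' >/dev/null; python3 - <<'E'
from h import *
where()
im=get_image('side');w=get_image('wrist')
c=lambda im,x,y:cv2.convertScaleAbs(cv2.resize(im[y:y+100,x:x+66],(396,600),interpolation=cv2.INTER_CUBIC),alpha=1.5)
cv2.imwrite('pics/c5.png',np.hstack([c(im,265,130),cv2.resize(w[150:450,180:380],(400,600))])[:,:,::-1])
E
```

```text
t 14.65 h -0.92 lat -0.39 hole dz mm -22.73 Fn,Ft,Fz [ 0.8877 -2.6639 14.2488] tq [-0.5124 -0.2877 -0.1047] yaw 3.87 tilt [0.0006 0.0015] gap 0.0092
```

View pics/c5.png

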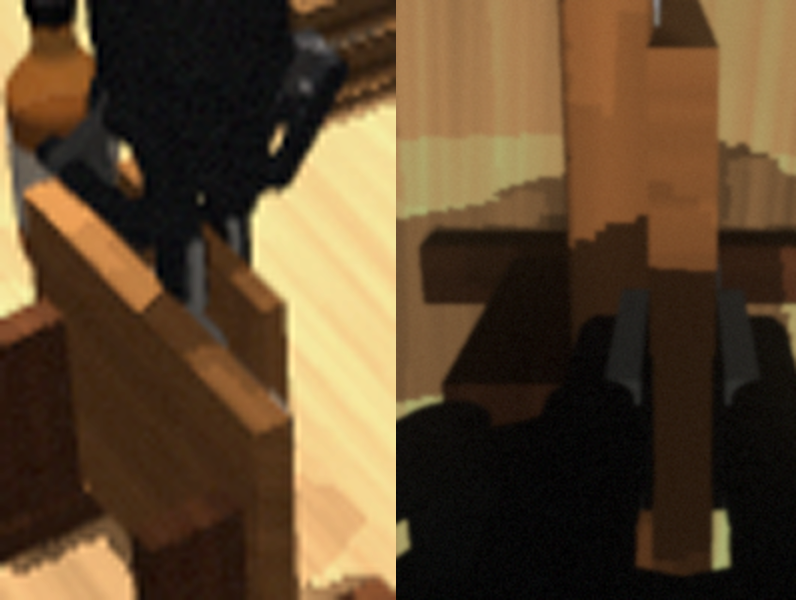

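The board sits flat on the panel with the stud at the slot's stop, and the press force rises without further motion. I'll relieve the load, open the fingers and rise straight up.

```bash
python3 -m creep '[{"fingers":1,"dx":0,"dy":0,"dz":-0.1,"spin":0},{"fingers":0.7,"dx":0,"dy":0,"dz":-0.1,"spin":0},{"fingers":0.6,"dx":0,"dy":0,"dz":-0.1,"spin":0},{"fingers":0.5,"dx":0,"dy":0,"dz":-0.1,"spin":0},{"fingers":0.4,"dx":0,"dy":0,"dz":-0.1,"spin":0},{"fingers":0.4,"dx":0,"dy":0,"dz":-0.1,"spin":0},{"fingers":0.4,"dx":0,"dy":0,"dz":-1,"spin":0},{"fingers":0.4,"dx":0,"dy":0,"dz":-3,"spin":0},{"fingers":0.4,"dx":0,"dy":0,"dz":-6,"spin":0},{"fingers":0.4,"dx":0,"dy":0,"dz":-10,"spin":0},{"fingers":0.4,"dx":0,"dy":0,"dz":-14,"spin":0},{"fingers":0.4,"dx":0,"dy":0,"dz":-14,"spin":0}]'; python3 - <<'E'
from h import *
where()
im=get_image('side');w=get_image('wrist')
m=camera_model('side')
# home prediction of board top corners, bottom corner
for b in [(.01,.055,.16),(.01,-.055,.16),(0,-.055,.16),(0,.055,.16)]:
    q=S+n*b[0]+t*b[1];print(b,(proj(m,[q[0],q[1],.05+b[2]])-[265,130])*6)
c=lambda im,x,y:cv2.convertScaleAbs(cv2.resize(im[y:y+100,x:x+66],(396,600),interpolation=cv2.INTER_CUBIC),alpha=1.5)
cv2.imwrite('pics/c6.png',np.hstack([c(im,265,130),cv2.resize(w[100:400,180:380],(400,600))])[:,:,::-1])
E
```

```text
clock: 15.95
tcp_pos: [0.5675, 0.1758, 0.3246]
tcp_rot: [[-0.067, 0.998, 0.01], [0.998, 0.067, 0.005], [0.004, 0.011, -1.0]]
wrist_force: [0.8, -0.8, -0.9]
finger_gap: 0.0511
finger_force: 0.0
t 15.95 h 1.33 lat 0.17 hole dz mm 122.29 Fn,Ft,Fz [ 0.7563 -0.8717 -0.8512] tq [-0.004   0.0246 -0.0171] yaw 3.86 tilt [0.004  0.0106] gap 0.0511
(0.01, 0.055, 0.16) [136.4339 147.5118]
(0.01, -0.055, 0.16) [285.8908 295.2692]
(0, -0.055, 0.16) [264.0076 305.1011]
(0, 0.055, 0.16) [115.1634 156.4823]
```

View pics/c6.png

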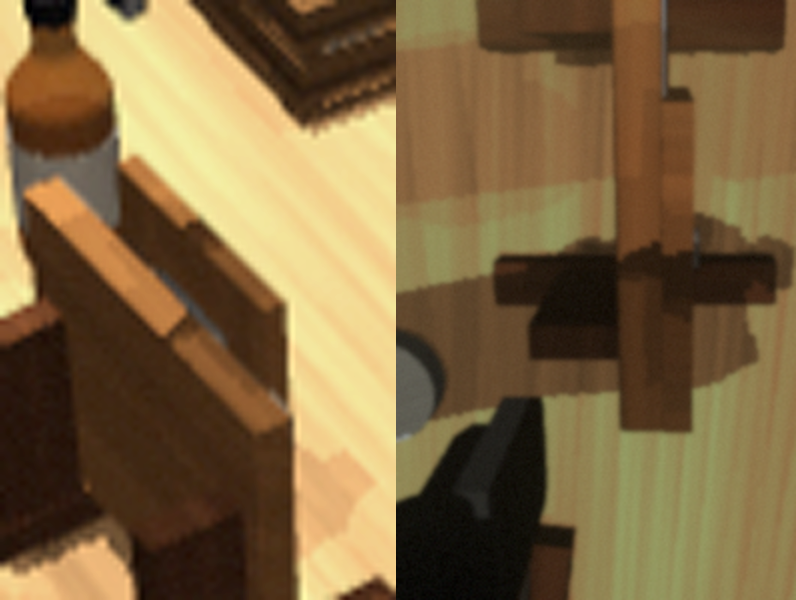

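The board hangs level and flat against the panel. Its top corners, at (138,155) and (285,300), are within about 1 px of the predicted home position, and the gripper is clear.

```bash
python3 -c "
from rig import hand_in
print(hand_in())"
```

```text
the job is handed in; nothing more can be done
None
```

I hung the keyhole board on the display panel's stud and handed the job in at about 16 s. It was pressed down to the stop at the top of the slot and left hanging straight and flat, with the gripper clear; no verdict was returned.

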